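Switch the filter test console to the green range and stand the cartridge on the test pad

TASK

Get the filter test ready: first switch the console to green by pressing the key that has the green tag in front of it right down until it stays down and the key that was down pops up; press no other key. Then pick up the tall, top-heavy filter cartridge by its steel head and stand it upright in the middle of the round black pad of the test stand, setting it down (not dropping it) and never letting it tip over. Leave the blue cup and the roll of tape where they are.

Things in the scene. Friction and masses are not known exactly. Their poses are not given: they have to be found in the camera images.
- console: grey test console with aluminium top, 100 (x) x 210 (y) x 62 mm high, bolted down. Origin: centre of the underside; its -x faces roughly to the robot. Four black keys stand in a row along its y, 50 mm apart, 13 mm behind the middle, a coloured tag in front of each. Keys are interlocked: a full press (peak 5 to 8 N) latches a key and releases the one that was down; a part press only releases.
- tag_green: green tag, 18 x 32 x 3 mm, flat on the console, fixed. Origin: centre of the underside. It lies in front of key 2, 3 or 4 (the key to press is 45 mm behind it, along the console's +x). White, blue and yellow tags of the same kind lie in front of the other keys; the white one is always at key 1.
- key_1 (a joint): a black push key, cap 36 x 32 mm, in the row on the console (key_1 is at the +y end of the console, key_4 at the -y end). Joint value: 0 = fully up (cap top 80 mm above worktop), grows downwards in m; latched it rests at 0.0083 (about 8 mm lower), end stop 0.0105. It must go to about 0.009 to latch. This one is latched down at the start.
- key_2 (a joint): a black push key, cap 36 x 32 mm, in the row on the console (key_1 is at the +y end of the console, key_4 at the -y end). Joint value: 0 = fully up (cap top 80 mm above worktop), grows downwards in m; latched it rests at 0.0083 (about 8 mm lower), end stop 0.0105. It must go to about 0.009 to latch. It is up at the start.
- key_3 (a joint): a black push key, cap 36 x 32 mm, in the row on the console (key_1 is at the +y end of the console, key_4 at the -y end). Joint value: 0 = fully up (cap top 80 mm above worktop), grows downwards in m; latched it rests at 0.0083 (about 8 mm lower), end stop 0.0105. It must go to about 0.009 to latch. It is up at the start.
- key_4 (a joint): a black push key, cap 36 x 32 mm, in the row on the console (key_1 is at the +y end of the console, key_4 at the -y end). Joint value: 0 = fully up (cap top 80 mm above worktop), grows downwards in m; latched it rests at 0.0083 (about 8 mm lower), end stop 0.0105. It must go to about 0.009 to latch. It is up at the start.
- key_1_top (a point): centre of the top face of the cap of key 1; moves down with the key
- key_2_top (a point): centre of the top face of the cap of key 2; moves down with the key
- key_3_top (a point): centre of the top face of the cap of key 3; moves down with the key
- key_4_top (a point): centre of the top face of the cap of key 4; moves down with the key
- cartridge: loose filter cartridge, 166 mm tall, 0.3 to 0.5 kg, upright, round about z. Origin: centre of its underside. Black foot 38 mm in diameter, white body 52 mm in diameter (30 to 118 mm up) with a green band, steel collar 48 mm in diameter to 130 mm, plain steel head 38 mm in diameter from 130 to 166 mm up. Heavy at the top: falls over when tilted about 10 degrees.
- cartridge_head (a point): point on the cartridge's axis 150 mm above its underside, in the middle of the steel head: the place to grip
- stand: test stand, bolted down: aluminium plate 90 x 90 x 14 mm with a flat round black rubber pad of 80 mm diameter in the middle, pad top 18 mm above the worktop. Origin: centre of the underside. It stands on the robot's left or right, the cartridge on the other side.
- pad (a point): centre of the pad's top face, z up: where the cartridge's underside is to stand
- cup_blue: blue cup, 66 mm diameter, 82 mm tall, loose, to be left alone. Origin: centre of the underside.
- tape_roll: roll of brown tape lying flat, 116 mm diameter, 48 mm high, loose, to be left alone. Origin: centre of the underside.

How it is judged:
By the outcome, as a careful person would: the job done as asked, in the order asked, and still so for the second after the job is handed in, with the robot touching nothing.
It also fails if it takes over 53 s, if anything falls off the work surface, if the arm or the gripper's body presses on something with over 40 N, if the wrist force passes 120 N, or if a joint passes its speed limit or range.

ROBOT

A 6-joint arm with a two-finger parallel gripper is mounted at the origin on a cart in front of the work surface, level with it; the furniture and walls round the work are solid. World frame = base frame: x ahead of the robot, y to its left, z up, the work surface at z = 0. Lengths are in m, angles in rad, forces in N, time in s.
With the tool pointing down it reaches from about 0.375 to 0.9 m from the base axis. Payload 3.1 kg.
Tool frame: the origin (TCP) lies on the centre line of the jaws, within the pads' length; the fingertips stand 17 mm ahead of it and the grasp point (between the pads) lies 2 mm behind it; y points along the fingers, z is the direction in which the jaws open and shut, and the axes are right-handed (so a half turn about y gives the same grasp; the last joint's range is limited). The gripper opens to 87 mm and grips with 3 to 60 N. Pads are 19 mm wide; open, the fingers measure 117 mm over their backs; the gripper's body (75 mm by 190 mm) begins 51 mm behind the grasp point.
Start: joints at [1.153, 0.527, 1.433, -0, 1.181, -0.178], TCP at [0.148, 0.607, 0.24] pointing down, gripper open.
Joint ranges: [-3.08, 3.08], [-0.75, 2.2], [0.22, 2.44], [-1.43, 4.57], [0, 2.65], [-2.85, 2.85]. Speed limits (rad/s): [2.79, 2.79, 3.14, 3.14, 3.14, 3.14].

INTERFACE

Orientations are given as a unit quaternion [w, x, y, z].
In Python, from workcell import observe, imaging, order gives the robot as it stands.
- The arm moves only by the shell command python3 -m inch 'ROWS'. ROWS is text: rows parted by semicolons, each of 7 numbers parted by spaces: the shift along the tool's x, y, z in m, then the turn, a rotation vector about the tool's x, y, z in degrees, then the opening, from 0 (shut) to 1 (fully open). In form: tx ty tz ax ay az gripper; .... A call has 1 to 12 rows; each row shifts and turns the commanded pose from where the row before left it, along the tool's axes as they then stand; what a row does not reach is not made up. A row lasts 1/10 s, in which the tool goes at most 50 mm and 8.59 degrees, less where a joint would pass 70% of its speed; a pose out of reach is approached as far as the arm can. A call is refused whole if a number of a shift passes 0.05 or a number of a turn 8.59, either way. A call with a gripper value outside its range is refused whole. The fingers move at their own pace and stop on an object; the grip force is fixed at half the most. Time passes only in rows, so rows that do not move let the fingers close. It gives the time, the measured TCP pose, the force and the opening at its end, in the units of the state.
- observe(): the state, without advancing time (a new reading comes with each control period).
- imaging.read_camera(name): name is "side" or "top"; returns the picture (384x512x3 uint8, red, green, blue); there is no depth.
- imaging.camera_params(name): a dict with "camera_matrix" (3x3 intrinsics, pixels), "R" (3x3) and "t" (3): a world point X has camera coordinates R X + t. Camera axes: x right, y down, z forward; pixel columns grow to the right and rows downward; lengths in m; the calibration is good to about 2 mm. A picture is of the moment at which its call begins. camera_params takes no time and is no camera call.
- order.close_job(): hands the job in, once; it reports no verdict.
The state is a dict: "clock": time; "qpos": joint angles; "qvel": joint speeds; "joint_efforts": joint torques, N m; "tcp_pos": TCP position; "orientation": TCP orientation; "contact_force": force on the tool from outside, world axes, zero at the start; "ft_torque": the same for the moment, N m; "gripper_width": finger opening in m.
Only numpy, scipy, OpenCV 4.12 (cv2) and the standard library are available. Lean on these libraries where they do the work, as an engineer would, in place of code of your own. Each camera call takes 0.05 s, during which the arm holds its last target. There are 200 camera calls.

## Working session

There is one attempt and no reset: what is moved stays moved. The work goes in short steps, Python scripts to look and compute and a shell command to move; the robot and the scene stay as the last step left them, time stands still between calls to the robot, and variables do not carry over. Pictures are saved under pics/ and viewed, about 8 in all and at most 12, crops included, and the job is handed in when it is done.

```bash
mkdir -p pics; ls; python3 - <<'E'
from workcell import observe, imaging
import cv2,json,numpy as np
print(observe())
for n in ("top","side"):
    p=imaging.camera_params(n); print(n,{k:np.round(v,4).tolist() for k,v in p.items()})
    cv2.imwrite(f"pics/{n}0.png",cv2.cvtColor(imaging.read_camera(n),cv2.COLOR_RGB2BGR))
E
```

```text
pics
{'clock': 0.0, 'qpos': array([ 1.15347597e+00,  5.28478301e-01,  1.43390438e+00, -2.35979870e-05,
        1.18135232e+00, -1.78521667e-01]), 'qvel': array([-0.00041644, -0.00041075, -0.00112072, -0.0002647 ,  0.00020189,
       -0.00022826]), 'joint_efforts': array([ 8.19181842e-04, -4.40046608e+01, -1.76593727e+01,  6.35140669e-02,
        5.82178950e-02, -1.37995485e-04]), 'tcp_pos': array([0.14754226, 0.60662773, 0.23856346]), 'orientation': array([-0.70134608,  0.70279875, -0.08443938,  0.08400946]), 'contact_force': array([ 0.31868628, -0.29687299,  0.4280111 ]), 'ft_torque': array([-0.03375195, -0.03144377,  0.01779703]), 'gripper_width': 0.08729606171333897}
top {'camera_matrix': [[404.1009, 0.0, 252.1888], [0.0, 404.1009, 190.5111], [0.0, 0.0, 1.0]], 'R': [[-0.0146, -0.9999, -0.0061], [-0.9927, 0.0152, -0.1195], [0.1195, 0.0043, -0.9928]], 't': [0.1404, 0.5342, 1.0259]}
side {'camera_matrix': [[481.8554, 0.0, 260.2517], [0.0, 481.8554, 192.9305], [0.0, 0.0, 1.0]], 'R': [[0.9997, 0.0088, -0.0246], [-0.0165, -0.5197, -0.8542], [-0.0204, 0.8543, -0.5194]], 't': [-0.543, 0.1608, 1.1816]}
```

View pics/top0.png

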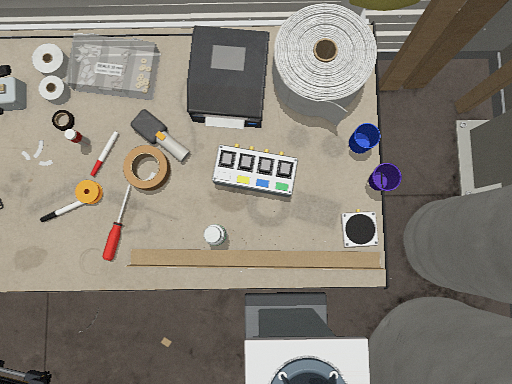

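View pics/side0.png

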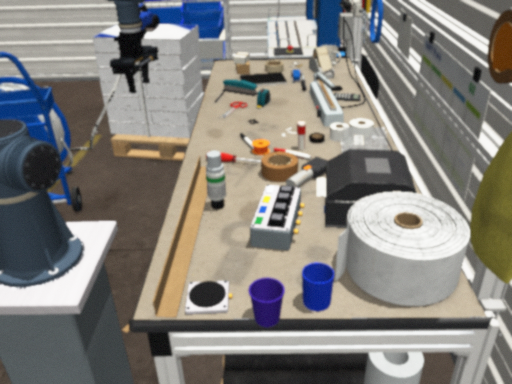

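The top view shows the console at (255,170), with the green tag at (282,186) in front of the rightmost key (key 4). The cartridge head is at (214,235), the pad at (360,228), the blue cup at (365,138) and the tape at (147,168). The side view agrees: cartridge at (215,180), pad at (209,293).

```bash
cat > h.py <<'E'
from workcell import observe, imaging
import cv2,numpy as np
from scipy.spatial.transform import Rotation as Rn
P={n:imaging.camera_params(n) for n in("top","side")}
def ray(n,uv):
    p=P[n];R=np.array(p["R"]);t=np.array(p["t"])
    d=R.T@np.linalg.solve(np.array(p["camera_matrix"]),[uv[0],uv[1],1]);return -R.T@t,d
def on(n,uv,z):
    c,d=ray(n,uv);return c+d*(z-c[2])/d[2]
def px(n,X):
    p=P[n];v=np.array(p["camera_matrix"])@(np.array(p["R"])@np.array(X,float)+p["t"]);return v[:2]/v[2]
def blobs(img,lo,hi,box,amin=15):
    h=cv2.cvtColor(img,cv2.COLOR_BGR2HSV);m=cv2.inRange(h,np.array(lo),np.array(hi))
    k=np.zeros_like(m);x0,y0,x1,y1=box;k[y0:y1,x0:x1]=m[y0:y1,x0:x1]
    n,l,s,c=cv2.connectedComponentsWithStats(k)
    return [(c[i].round(1),int(s[i,4]),s[i,:4].tolist()) for i in range(1,n) if s[i,4]>=amin]
def shot(n,f):
    im=cv2.cvtColor(imaging.read_camera(n),cv2.COLOR_RGB2BGR);cv2.imwrite("pics/"+f,im);return im
def rows(target,yaw=None):
    o=observe();q=o["orientation"];R=Rn.from_quat(q[[1,2,3,0]]).as_matrix()
    return R.T@(np.array(target)-o["tcp_pos"])
E
python3 - <<'E'
from h import *
t=cv2.imread("pics/top0.png");s=cv2.imread("pics/side0.png")
B=(205,135,305,200)
for nm,lo,hi in(("green",(45,80,60),(85,255,255)),("blue",(100,100,60),(125,255,255)),("yellow",(20,100,100),(33,255,255))):
    for b in blobs(t,lo,hi,B): print("top",nm,b,on("top",b[0],.065).round(4))
for b in blobs(t,(0,0,0),(180,255,70),(215,140,300,182)): print("key",b,on("top",b[0],.08).round(4))
for b in blobs(t,(0,0,0),(180,255,70),(335,205,385,250)): print("pad top",b,on("top",b[0],.018).round(4))
for b in blobs(s,(0,0,0),(180,255,70),(185,275,230,312)): print("pad side",b,on("side",b[0],.018).round(4))
for b in blobs(s,(45,80,60),(85,255,255),(200,150,310,250)): print("side green",b,on("side",b[0],.065).round(4))
a=cv2.resize(t[205:260,180:250],None,fx=8,fy=8,interpolation=cv2.INTER_CUBIC)
b=cv2.resize(s[140:220,195:235],None,fx=5.5,fy=5.5,interpolation=cv2.INTER_CUBIC)
a2=cv2.copyMakeBorder(a,0,0,0,0,0); H=max(a.shape[0],b.shape[0])
pad=lambda i:cv2.copyMakeBorder(i,0,H-i.shape[0],0,0,cv2.BORDER_CONSTANT)
cv2.imwrite("pics/c1.png",np.hstack([pad(a),pad(b)]))
print("axes tool in world",Rn.from_quat(observe()["orientation"][[1,2,3,0]]).as_matrix().round(3))
E
```

```text
top green (array([281.4, 186.1]), 79, [276, 182, 12, 9]) [0.5424 0.0578 0.065 ]
top blue (array([261.9, 182.6]), 81, [256, 179, 13, 8]) [0.5522 0.1072 0.065 ]
top yellow (array([251.2, 147.7]), 15, [249, 146, 5, 4]) [0.6432 0.1331 0.065 ]
top yellow (array([266.1, 150.4]), 15, [264, 149, 5, 4]) [0.6355 0.095  0.065 ]
top yellow (array([280.8, 152.7]), 16, [279, 151, 5, 4]) [0.6289 0.0574 0.065 ]
top yellow (array([242.5, 179.2]), 79, [237, 175, 12, 9]) [0.5617 0.1564 0.065 ]
key (array([224.8, 153.6]), 45, [219, 150, 17, 11]) [0.6256 0.2    0.08  ]
key (array([242.6, 157.4]), 37, [238, 153, 15, 14]) [0.6151 0.1551 0.08  ]
key (array([228.5, 162.9]), 48, [220, 155, 15, 13]) [0.6015 0.1909 0.08  ]
key (array([265.9, 166.6]), 80, [258, 157, 16, 18]) [0.5906 0.0967 0.08  ]
key (array([247.1, 166.6]), 61, [237, 158, 17, 14]) [0.5913 0.1441 0.08  ]
key (array([284.6, 170.1]), 104, [276, 160, 17, 19]) [0.5809 0.0499 0.08  ]
pad top (array([383.4, 222. ]), 83, [382, 205, 3, 45]) [ 0.4494 -0.2108  0.018 ]
pad top (array([359.8, 228.7]), 685, [346, 214, 29, 30]) [ 0.4328 -0.1481  0.018 ]
pad side (array([206.9, 293.8]), 636, [190, 282, 34, 24]) [ 0.4304 -0.1506  0.018 ]
side green (array([215.1, 179.8]), 64, [207, 177, 18, 6]) [0.4148 0.2609 0.065 ]
side green (array([258.4, 220. ]), 41, [255, 217, 8, 7]) [0.5398 0.0573 0.065 ]
axes tool in world [[ 0.972 -0.001  0.237]
 [-0.237 -0.002  0.972]
 [-0.    -1.    -0.002]]
```

View pics/c1.png

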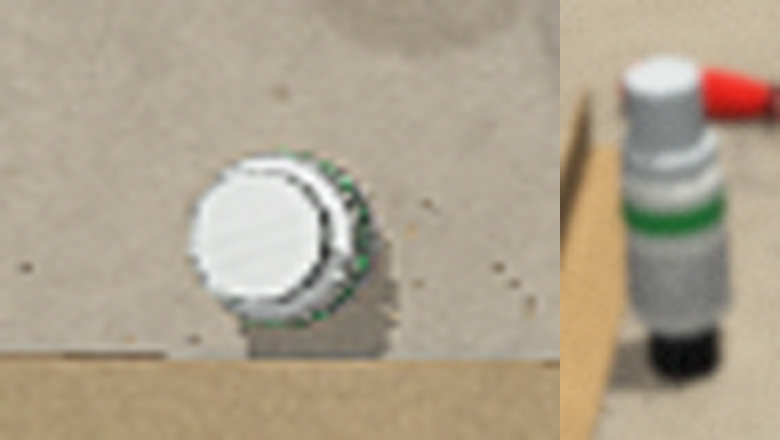

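Key 4 should be near (0.585, 0.049), and the tool is already aligned with the console to about 3°. The line passes over the cartridge, but the tips at 0.22 m clear its 0.166 m top. I'll set out with the jaws shut.

```bash
python3 -m inch '0.015 0 -0.011 0 0 0 0; 0.028 0 -0.022 0 0 0 0; 0.028 0 -0.022 0 0 0 0; 0.028 0 -0.022 0 0 0 0; 0.028 0 -0.022 0 0 0 0; 0.028 0 -0.022 0 0 0 0; 0.028 0 -0.022 0 0 0 0; 0.028 0 -0.022 0 0 0 0; 0.028 0 -0.022 0 0 0 0; 0.028 0 -0.022 0 0 0 0; 0.028 0 -0.022 0 0 0 0; 0.028 0 -0.022 0 0 0 0'
python3 -m inch '0.028 0 -0.022 0 0 0 0; 0.028 0 -0.022 0 0 0 0; 0.028 0 -0.022 0 0 0 0; 0.028 0 -0.022 0 0 0 0; 0.028 0 -0.022 0 0 0 0; 0.028 0 -0.022 0 0 0 0; 0.028 0 -0.022 0 0 0 0; 0.02 0 -0.02 0 0 0 0; 0.014 0 -0.011 0 0 0 0; 0 0 0 0 0 0 0; 0 0 0 0 0 0 0'
python3 - <<'E'
from h import *
print("to key4 above", rows([.585,.049,.125]).round(4), observe()["gripper_width"])
for f,z in((on("top",(211.9,234.),.166),0),(on("side",(213.5,154.),.166),0)): print("cart",f.round(4))
E
```

```text
clock: 1.3
tcp_pos: [0.4022, 0.2826, 0.2395]
orientation: [-0.702, 0.702, -0.084, 0.084]
contact_force: [0.7, 0.4, 0.1]
gripper_width: 0.003
clock: 2.4
tcp_pos: [0.5804, 0.0511, 0.2392]
orientation: [0.702, -0.702, 0.085, -0.084]
contact_force: [-0.2, 0.2, 0.8]
gripper_width: 0.0003
to key4 above [ 0.0052  0.1142 -0.001 ] 0.00034666111157682054
cart [0.4226 0.2242 0.166 ]
cart [0.4215 0.2217 0.166 ]
```

```bash
python3 -m inch '0.005 0.02 -0.001 0 0 0 0; 0 0.03 0 0 0 0 0; 0 0.03 0 0 0 0 0; 0 0.02 0 0 0 0 0; 0 0.014 0 0 0 0 0; 0 0.005 0 0 0 0 0; 0 0 0 0 0 0 0'
python3 - <<'E'
from h import *
t=shot("top","t1.png");s=shot("side","s1.png")
o=observe();tip=o["tcp_pos"]-[0,0,.017];print(o["tcp_pos"].round(4),o["contact_force"].round(1))
f=lambda im,x,y:cv2.resize(im[y:y+70,x:x+90],None,fx=4.4,fy=4.4,interpolation=cv2.INTER_CUBIC)
cv2.imwrite("pics/c2.png",np.hstack([f(t,215,130),f(s,240,170)]))
print("tip top/side",px("top",tip),px("side",tip))
E
```

```text
clock: 3.1
tcp_pos: [0.5857, 0.0495, 0.1204]
orientation: [0.702, -0.702, 0.084, -0.084]
contact_force: [0.6, 0.0, 0.9]
gripper_width: 0.0002
[0.5867 0.049  0.1215] [-0.1 -0.6 -0.2]
tip top/side [285.62908535 166.06551115] [277.47129439 208.08872257]
```

View pics/c2.png

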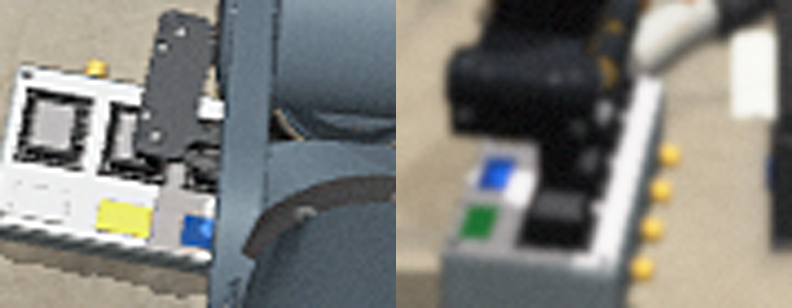

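The side crop shows the closed fingers just above the key next to the green tag, with its cap top at side pixel (277.5, 216.5). The top view of it is hidden by the arm. I'll compare that ray, then press.

```bash
python3 - <<'E'
from h import *
print(on("side",(277.5,216.5),.08).round(4))
E
python3 -m inch '0 0.015 0 0 0 0 0; 0 0.005 0 0 0 0 0; 0 0 0 0 0 0 0'
```

```text
[0.5867 0.0493 0.08  ]
clock: 3.5
tcp_pos: [0.5859, 0.0487, 0.1006]
orientation: [0.702, -0.702, 0.084, -0.084]
contact_force: [-0.3, 0.9, -0.0]
gripper_width: 0.0006
```

```bash
python3 -m inch '0 0.003 0 0 0 0 0; 0 0.003 0 0 0 0 0; 0 0.002 0 0 0 0 0; 0 0.002 0 0 0 0 0; 0 0 0 0 0 0 0'; python3 -m inch '0 0.0015 0 0 0 0 0; 0 0.0015 0 0 0 0 0; 0 0 0 0 0 0 0; 0 0 0 0 0 0 0'
```

```text
clock: 4.0
tcp_pos: [0.5868, 0.0486, 0.0909]
orientation: [0.702, -0.702, 0.084, -0.085]
contact_force: [0.3, -0.6, 2.5]
gripper_width: 0.0006
clock: 4.4
tcp_pos: [0.5868, 0.0486, 0.0878]
orientation: [0.702, -0.702, 0.084, -0.085]
contact_force: [0.5, 0.3, 4.7]
gripper_width: 0.0005
```

```bash
python3 -m inch '0 0.001 0 0 0 0 0; 0 0 0 0 0 0 0'; python3 -m inch '0 0.001 0 0 0 0 0; 0 0 0 0 0 0 0'
```

```text
clock: 4.6
tcp_pos: [0.5868, 0.0486, 0.087]
orientation: [0.702, -0.702, 0.084, -0.085]
contact_force: [1.4, -0.2, 4.6]
gripper_width: 0.0006
clock: 4.8
tcp_pos: [0.5868, 0.0486, 0.0868]
orientation: [-0.702, 0.702, -0.084, 0.085]
contact_force: [0.5, 0.7, 10.4]
gripper_width: 0.0005
```

The force jumped to 10 N with the travel stalled, so the key is at its end stop. I'll lift off, move above the cartridge with the jaws opening, and check both.

```bash
python3 -m inch '0 -0.005 0 0 0 0 0; 0 -0.015 0 0 0 0 0; 0 -0.03 0 0 0 0 0; 0 -0.035 0 0 0 0 0; 0 -0.035 0 0 0 0 0; 0 -0.035 0 0 0 0 0; -0.02 0 0.013 0 0 0 1; -0.03 0 0.02 0 0 0 1; -0.03 0 0.02 0 0 0 1; -0.03 0 0.02 0 0 0 1; -0.03 0 0.02 0 0 0 1; -0.03 0 0.02 0 0 0 1'
python3 -m inch '-0.02 0 0.01 0 0 0 1; -0.012 0 0.007 0 0 0 1; 0 0 0 0 0 0 1; 0 0 0 0 0 0 1'
python3 - <<'E'
from h import *
t=shot("top","t2.png");s=shot("side","s2.png")
o=observe();print(o["tcp_pos"].round(4),o["gripper_width"],rows([.422,.223,.24]).round(4))
f=lambda im,x,y,k:cv2.resize(im[y:y+100,x:x+100],None,fx=k,fy=k,interpolation=cv2.INTER_CUBIC)
cv2.imwrite("pics/c3.png",np.hstack([f(t,208,130,4),f(s,190,140,4)]))
E
```

```text
clock: 6.0
tcp_pos: [0.4449, 0.1993, 0.2395]
orientation: [-0.702, 0.703, -0.086, 0.083]
contact_force: [0.3, 0.2, 0.3]
gripper_width: 0.0404
clock: 6.4
tcp_pos: [0.421, 0.2225, 0.2404]
orientation: [-0.702, 0.702, -0.084, 0.084]
contact_force: [-0.7, -0.6, -0.7]
gripper_width: 0.0726
[0.4217 0.2222 0.2405] 0.08039178236422043 [0.0001 0.0005 0.0009]
```

View pics/c3.png

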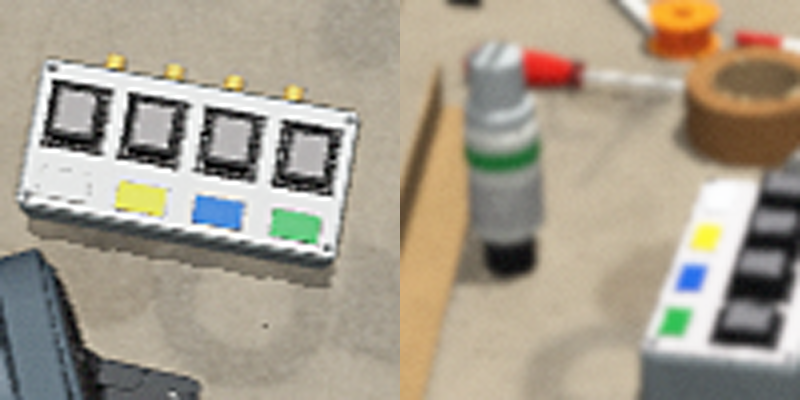

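The top crop shows the console clear, with green at key 4. In the side crop the caps look different in height, and the cartridge still stands. I'll measure each cap's shift between the first and the current side and top pictures.

```bash
python3 - <<'E'
from h import *
k4=np.array([.5862,.049]);d=np.array([.192,.981])*.05
for n,a,b in(("side","side0.png","s2.png"),("top","top0.png","t2.png")):
    A=cv2.imread("pics/"+a,0);B=cv2.imread("pics/"+b,0)
    for i in(1,2,3,4):
        X=[*(k4+d*(4-i)),.078];u,v=px(n,X).round().astype(int);u2=px(n,[X[0],X[1],.07])-px(n,X)
        T=A[v-6:v+7,u-6:u+7];W=B[v-11:v+12,u-11:u+12]
        r=cv2.matchTemplate(W,T,cv2.TM_CCOEFF_NORMED);_,m,_,p=cv2.minMaxLoc(r)
        g=lambda I:I[v-9:v+9,u-7:u+8].astype(float).mean(1).round().astype(int)
        print(n,i,"shift",p[0]-5,p[1]-5,"q",round(m,2),"8mm down =",u2.round(1))
E
```

```text
side 1 shift 0 -1 q 0.78 8mm down = [-0.   2.6]
side 2 shift 0 0 q 0.9 8mm down = [-0.   2.6]
side 3 shift 0 0 q 1.0 8mm down = [0.  2.7]
side 4 shift 0 2 q 0.96 8mm down = [0.  2.7]
top 1 shift 0 -1 q 0.88 8mm down = [0.2 0.6]
top 2 shift 0 0 q 1.0 8mm down = [0.1 0.6]
top 3 shift 0 0 q 1.0 8mm down = [-0.1  0.6]
top 4 shift 0 0 q 0.88 8mm down = [-0.2  0.5]
```

Key 4 moved down about 7 mm and stayed, key 1 rose, and keys 2 and 3 are unchanged: the switch is done. I'll descend so the tips sit just above the collar, half-close, then close.

```bash
python3 -m inch '0 0.02 0 0 0 0 1; 0 0.025 0 0 0 0 1; 0 0.02 0 0 0 0 1; 0 0.015 0 0 0 0 1; 0 0.0095 0.001 0 0 0 1; 0 0 0 0 0 0 1; 0 0 0 0 0 0 0.6; 0 0 0 0 0 0 0.52; 0 0 0 0 0 0 0.5; 0 0 0 0 0 0 0.5'
python3 - <<'E'
from h import *
s=shot("side","s3.png");o=observe();print(o["tcp_pos"].round(4),o["contact_force"].round(1),o["gripper_width"])
cv2.imwrite("pics/c4.png",cv2.resize(s[90:220,150:290],None,fx=4.2,fy=4.2,interpolation=cv2.INTER_CUBIC))
E
```

```text
clock: 7.5
tcp_pos: [0.4212, 0.2239, 0.1517]
orientation: [0.702, -0.702, 0.084, -0.085]
contact_force: [0.9, 0.1, 0.2]
gripper_width: 0.0629
[0.4211 0.2239 0.1515] [ 0.9 -0.1 -0.6] 0.05905663020362142
```

View pics/c4.png

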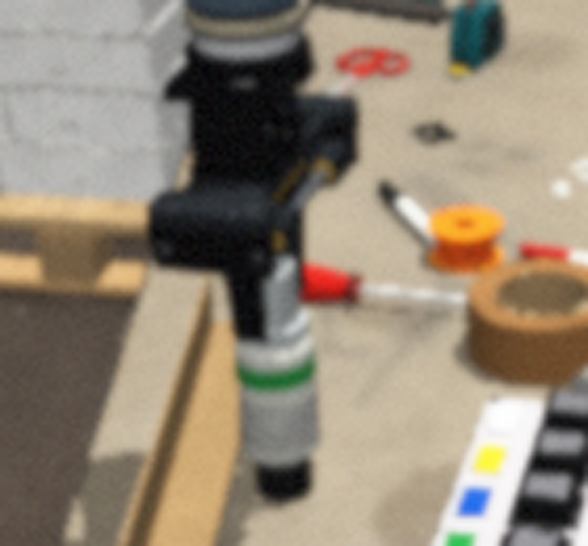

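The near finger stands in front of the steel head, just above the collar, with the cartridge upright. Allowing for the jaw angle it is centred on the head, around crop x=268. Now closing.

```bash
python3 -m inch '0 0 0 0 0 0 0.45; 0 0 0 0 0 0 0.42; 0 0 0 0 0 0 0.4; 0 0 0 0 0 0 0.3; 0 0 0 0 0 0 0.2; 0 0 0 0 0 0 0; 0 0 0 0 0 0 0; 0 0 0 0 0 0 0; 0 0 0 0 0 0 0'
python3 -m inch '0 -0.003 0 0 0 0 0; 0 -0.007 0 0 0 0 0; 0 -0.01 0 0 0 0 0; 0 -0.01 0 0 0 0 0; 0 -0.01 0 0 0 0 0; 0 -0.01 0 0 0 0 0; 0 -0.01 0 0 0 0 0; 0 -0.007 0 0 0 0 0; 0 -0.003 0 0 0 0 0; 0 0 0 0 0 0 0'
python3 - <<'E'
from h import *
t=shot("top","t4.png");s=shot("side","s4.png");o=observe();print(o["tcp_pos"].round(4),o["contact_force"].round(1),o["gripper_width"],rows([.4316,-.1494,.22]).round(4))
cv2.imwrite("pics/c5.png",cv2.resize(s[90:220,150:290],None,fx=4.2,fy=4.2,interpolation=cv2.INTER_CUBIC))
E
```

```text
clock: 8.45
tcp_pos: [0.4211, 0.224, 0.1512]
orientation: [0.702, -0.702, 0.084, -0.084]
contact_force: [0.6, 1.2, 0.8]
gripper_width: 0.0373
clock: 9.45
tcp_pos: [0.421, 0.2238, 0.2215]
orientation: [0.702, -0.702, 0.084, -0.085]
contact_force: [0.2, -0.3, -4.1]
gripper_width: 0.0372
[0.4205 0.2237 0.2208] [-0.2 -0.1 -5.3] 0.03740925182478447 [ 0.099   0.0009 -0.3599]
```

View pics/c5.png

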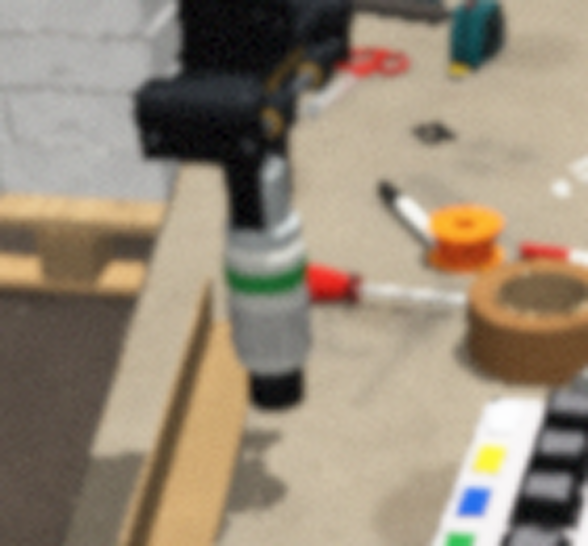

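It is held upright, clear of the table, at about 4–5 N. Next, a smooth carry to above the pad.

```bash
python3 -m inch '0.001 0 -0.003 0 0 0 0; 0.002 0 -0.007 0 0 0 0; 0.003 0 -0.012 0 0 0 0; 0.0045 0 -0.016 0 0 0 0; 0.005 0 -0.018 0 0 0 0; 0.005 0 -0.018 0 0 0 0; 0.005 0 -0.018 0 0 0 0; 0.005 0 -0.018 0 0 0 0; 0.005 0 -0.018 0 0 0 0; 0.005 0 -0.018 0 0 0 0; 0.005 0 -0.018 0 0 0 0; 0.005 0 -0.018 0 0 0 0'
python3 -m inch '0.005 0 -0.018 0 0 0 0; 0.005 0 -0.018 0 0 0 0; 0.005 0 -0.018 0 0 0 0; 0.005 0 -0.018 0 0 0 0; 0.005 0 -0.018 0 0 0 0; 0.005 0 -0.018 0 0 0 0; 0.005 0 -0.018 0 0 0 0; 0.0045 0 -0.016 0 0 0 0; 0.0035 0 -0.012 0 0 0 0; 0.002 0 -0.007 0 0 0 0; 0.001 0 -0.004 0 0 0 0; 0 0 0 0 0 0 0'
python3 - <<'E'
from h import *
s=shot("side","s5.png");t=shot("top","t5.png");o=observe();print(o["tcp_pos"].round(4),o["contact_force"].round(1),o["gripper_width"],rows([.4316,-.1494,.22]).round(4))
for b in blobs(s,(0,0,0),(180,255,70),(160,230,240,320)): print("dark",b)
cv2.imwrite("pics/c6.png",cv2.resize(s[190:330,140:290],None,fx=4,fy=4,interpolation=cv2.INTER_CUBIC))
E
```

```text
clock: 10.75
tcp_pos: [0.4264, 0.0334, 0.221]
orientation: [-0.702, 0.702, -0.085, 0.084]
contact_force: [-0.0, -1.1, -4.9]
gripper_width: 0.0375
clock: 11.95
tcp_pos: [0.4324, -0.1364, 0.221]
orientation: [0.702, -0.702, 0.084, -0.084]
contact_force: [-0.0, 0.8, -4.7]
gripper_width: 0.0374
[ 0.4322 -0.1356  0.2209] [-0.3 -0.2 -5.6] 0.03726543381783982 [ 0.0027  0.0009 -0.0135]
dark (array([205.6, 269.8]), 139, [198, 264, 16, 12])
dark (array([206.5, 293.6]), 651, [190, 282, 34, 24])
```

View pics/c6.png

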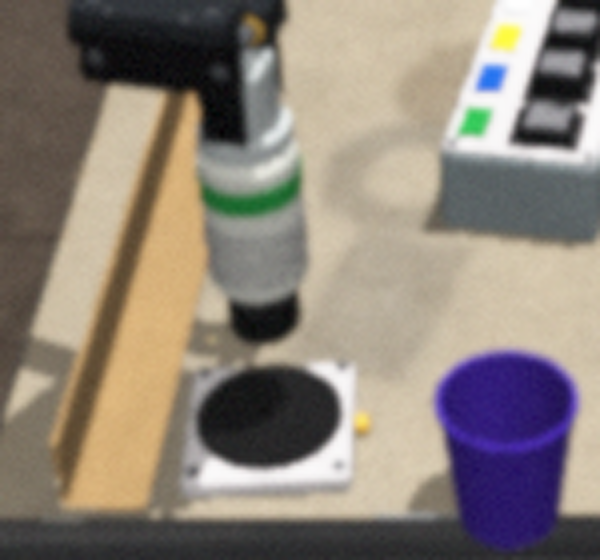

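The cartridge hangs upright just behind the pad, with its foot at about (205.6, 270) and the pad at (206.5, 293.6). I'll make the small correction and lower to 5 mm above the pad, then check tilt by projection.

```bash
python3 -m inch '0.001 0 -0.003 0 0 0 0; 0.001 0 -0.005 0 0 0 0; 0.0005 0 -0.004 0 0 0 0; 0 0 -0.0015 0 0 0 0; 0 0.005 0 0 0 0 0; 0 0.01 0 0 0 0 0; 0 0.01 0 0 0 0 0; 0 0.01 0 0 0 0 0; 0 0.007 0 0 0 0 0; 0 0.003 0 0 0 0 0; 0 0 0 0 0 0 0'
python3 - <<'E'
from h import *
s=shot("side","s6.png");t=shot("top","t6.png");o=observe();p=o["tcp_pos"];print(p.round(4),o["contact_force"].round(1),rows([.4316,-.1494,.1695]).round(4))
print("expected foot bottom, band centre", px("side",[p[0],p[1],p[2]-.1515]).round(1), [px("side",[p[0],p[1],p[2]-.1515+z]).round(1) for z in(.04,.08,.11)])
for z in(.02,.04,.055,.08,.095,.11):
    u,v=px("side",[p[0],p[1]-.024,p[2]-.1515+z]).round().astype(int)
    r=s[v,u-16:u+17].astype(int);print(z,u,v,r.sum(1)//3)
cv2.imwrite("pics/c7.png",cv2.resize(s[200:320,140:280],None,fx=4.2,fy=4.2,interpolation=cv2.INTER_CUBIC))
E
```

```text
clock: 13.15
tcp_pos: [0.4315, -0.1497, 0.1754]
orientation: [0.702, -0.702, 0.085, -0.084]
contact_force: [0.8, 1.4, -4.9]
gripper_width: 0.0372
[ 0.432  -0.15    0.1761] [-0.1  0.1 -4.7] [-0.0005  0.0066  0.0005]
expected foot bottom, band centre [207.4 291.3] [array([205.9, 277. ]), array([204.2, 262.2]), array([203. , 250.6])]
0.02 205 292 [105  54  33  24  24  18  23  24  21  19  18  19  10  15  17  15  19  18
  14  17  11  19  13  17  15  23  31  35  41  40  43  37  39]
0.04 205 285 [159 162 157 159 144 124  88  75  89 111 125 132 135 139 137 143 141 145
 141 137 131 116  96  74  48  39  36  43  40  50  57  81 125]
0.055 204 279 [111 114 111 113 110 104 109 110 116 122 126 128 131 128 130 130 133 133
 132 131 127 131 132 128 122 124 123 127 135 155 169 178 177]
0.08 203 270 [170 175 183 180 161 131 112 110 124 133 138 143 148 152 149 150 152 150
 152 147 148 143 139 133 127 127 126 119 116 123 138 155 167]
0.095 202 264 [174 167 169 164 158 139 116  97  86  74  69  65  63  69  62  63  62  63
  63  67  69  73  82  92 106 122 135 144 140 143 151 173 178]
0.11 202 258 [170 172 172 161 141 110 110 123 136 146 150 159 159 164 162 163 166 164
 171 171 169 168 155 144 128 109  90  71  76 112 158 180 192]
```

View pics/c7.png

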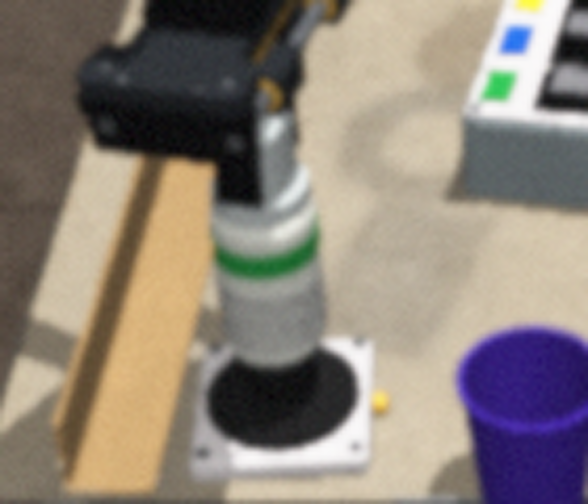

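The cartridge is upright over the middle of the pad with a gap of about 6 mm. I'll lower it in small steps until the pad takes the weight.

```bash
python3 -m inch '0 0.002 0 0 0 0 0; 0 0.002 0 0 0 0 0; 0 0.001 0 0 0 0 0; 0 0 0 0 0 0 0; 0 0 0 0 0 0 0'; python3 -m inch '0 0.001 0 0 0 0 0; 0 0 0 0 0 0 0'
```

```text
clock: 13.75
tcp_pos: [0.4318, -0.1499, 0.1711]
orientation: [-0.702, 0.702, -0.084, 0.084]
contact_force: [0.7, -0.5, -5.0]
gripper_width: 0.0376
clock: 13.95
tcp_pos: [0.4317, -0.1499, 0.17]
orientation: [0.702, -0.702, 0.084, -0.084]
contact_force: [-0.1, 0.2, -4.2]
gripper_width: 0.0375
```

```bash
python3 -m inch '0 0.0007 0 0 0 0 0; 0 0 0 0 0 0 0';python3 -m inch '0 0.0005 0 0 0 0 0; 0 0 0 0 0 0 0'
```

```text
clock: 14.15
tcp_pos: [0.4317, -0.1499, 0.1693]
orientation: [0.702, -0.702, 0.084, -0.084]
contact_force: [-0.1, -0.2, -4.5]
gripper_width: 0.0375
clock: 14.35
tcp_pos: [0.432, -0.15, 0.1691]
orientation: [-0.702, 0.702, -0.084, 0.084]
contact_force: [-0.2, 0.8, -0.9]
gripper_width: 0.0369
```

Contact: the load dropped from about −4.5 to −0.9 N. I'll go a hair further, then open gently.

```bash
python3 -m inch '0 0.0003 0 0 0 0 0; 0 0 0 0 0 0 0';python3 -m inch '0 0 0 0 0 0 0.46; 0 0 0 0 0 0 0.5; 0 0 0 0 0 0 0.6; 0 0 0 0 0 0 0.8; 0 0 0 0 0 0 1; 0 0 0 0 0 0 1; 0 0 0 0 0 0 1; 0 0 0 0 0 0 1; 0 0 0 0 0 0 1'
python3 - <<'E'
from h import *
print(observe()["contact_force"].round(1),observe()["gripper_width"])
E
```

```text
clock: 14.55
tcp_pos: [0.4322, -0.15, 0.1691]
orientation: [-0.702, 0.702, -0.084, 0.085]
contact_force: [-0.6, 1.2, 2.7]
gripper_width: 0.0373
clock: 15.45
tcp_pos: [0.4318, -0.1499, 0.1685]
orientation: [-0.702, 0.702, -0.084, 0.084]
contact_force: [0.1, 0.4, 0.1]
gripper_width: 0.0853
[0.1 0.4 0.1] 0.08525165685901372
```

```bash
python3 -m inch '0 -0.005 0 0 0 0 1; 0 -0.015 0 0 0 0 1; 0 -0.02 0 0 0 0 1; 0 -0.025 0 0 0 0 1; 0 -0.025 0 0 0 0 1; 0 -0.02 0 0 0 0 1; 0 -0.01 0.01 0 0 0 1; 0 0 0.03 0 0 0 1; 0 0 0.03 0 0 0 1; 0 0 0.03 0 0 0 1; 0 0 0.03 0 0 0 1; 0 0 0.03 0 0 0 1'
python3 -m inch '0 0 0.03 0 0 0 1; 0 0 0.02 0 0 0 1; 0 0 0.01 0 0 0 1; 0 0 0 0 0 0 1; 0 0 0 0 0 0 1'
python3 - <<'E'
from h import *
s=shot("side","s8.png");t=shot("top","t8.png")
f=lambda im,x,y,k:cv2.resize(im[y:y+110,x:x+110],None,fx=k,fy=k,interpolation=cv2.INTER_CUBIC)
cv2.imwrite("pics/c8.png",np.hstack([f(t,300,150,3.6),f(s,150,210,3.6)]))
# blue cup / tape moved?  mean change vs first pictures
for n,a,b,(x0,y0,x1,y1) in(("cup","top0.png",t,(345,120,385,155)),("tape","top0.png",t,(120,142,172,192)),("tape side","side0.png",s,(258,145,300,185)),("cup side","side0.png",s,(300,260,336,312))):
    A=cv2.imread("pics/"+a); print(n,np.abs(A[y0:y1,x0:x1].astype(int)-b[y0:y1,x0:x1]).mean().round(2))
A=cv2.imread("pics/side0.png",0);B=cv2.cvtColor(s,cv2.COLOR_BGR2GRAY)
k4=np.array([.5862,.049]);d=np.array([.192,.981])*.05
for i in(1,2,3,4):
    u,v=px("side",[*(k4+d*(4-i)),.078]).round().astype(int)
    r=cv2.matchTemplate(B[v-11:v+12,u-11:u+12],A[v-6:v+7,u-6:u+7],cv2.TM_CCOEFF_NORMED);_,m,_,p=cv2.minMaxLoc(r);print("key",i,p[1]-5,round(m,2))
E
```

```text
clock: 16.65
tcp_pos: [0.4692, 0.0075, 0.2882]
orientation: [0.702, -0.702, 0.085, -0.084]
contact_force: [-0.2, 0.2, -0.1]
gripper_width: 0.0871
clock: 17.15
tcp_pos: [0.4834, 0.0636, 0.2883]
orientation: [-0.702, 0.702, -0.084, 0.084]
contact_force: [-0.1, 0.3, 0.3]
gripper_width: 0.0867
cup 9.25
tape 9.14
tape side 3.43
cup side 2.99
key 1 -1 0.78
key 2 0 0.9
key 3 0 1.0
key 4 2 0.96
```

View pics/c8.png

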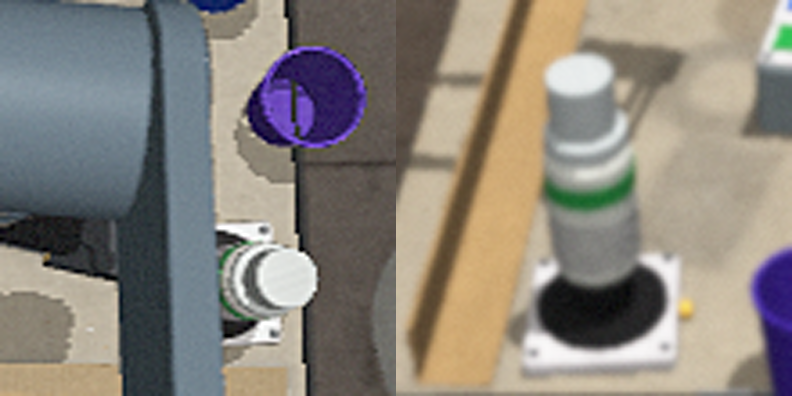

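The cartridge stands upright on the pad. Its head top is at about top (379.3, 226.8) and side (200.8, 231.2). Last check of its position from those, and of the cups and tape, whose top-view differences are probably partial arm cover.

```bash
python3 - <<'E'
from h import *
print(on("top",(379.3,226.8),.184).round(4),on("side",(200.8,231.2),.184).round(4))
a=cv2.imread("pics/side0.png");b=cv2.imread("pics/s8.png");c=cv2.imread("pics/top0.png");d=cv2.imread("pics/t8.png")
for nm,x,y,box,lo,hi in(("cup side",a,b,(295,255,340,315),(110,120,40),(125,255,255)),("tape side",a,b,(258,145,300,185),(5,60,40),(22,255,255)),("cup top",c,d,(345,120,385,155),(105,120,40),(125,255,255)),("tape top",c,d,(120,142,172,192),(8,80,40),(22,255,255))):
    for im in(x,y): print(nm,max(blobs(im,lo,hi,box),key=lambda q:q[1]))
E
```

```text
[ 0.4328 -0.1484  0.184 ] [ 0.4321 -0.1515  0.184 ]
cup side (array([317.1, 285.7]), 1253, [302, 263, 32, 48])
cup side (array([317.1, 285.7]), 1254, [303, 263, 31, 48])
tape side (array([276.7, 163.9]), 1170, [258, 145, 41, 38])
tape side (array([276.8, 163.8]), 1168, [258, 145, 41, 38])
cup top (array([364.2, 137.8]), 691, [349, 123, 32, 30])
cup top (array([364.2, 137.7]), 687, [349, 123, 32, 30])
tape top (array([146.1, 167.6]), 1204, [123, 145, 48, 46])
tape top (array([146.1, 167.6]), 1194, [123, 145, 48, 46])
```

The head is over the pad centre to within about 1–2 mm, and the cup and tape have not moved. Handing in.

```bash
python3 -c "
from workcell import order,observe
print(observe()['clock'],observe()['contact_force'].round(1)); print(order.close_job())"
```

```text
17.25 [ 0.2 -0.8  0.8]
the job is handed in; nothing more can be done
None
```

The job is done and handed in at about 17 s. I pressed key 4, the one behind the green tag, to its end stop. I then picked the cartridge up by its head, lowered it onto the pad until the pad took the weight, and released it gently.

**Last checks:**
- **Keys:** in the side view, key 4's cap sits about 2 px lower than at the start, where 2.7 px would be 8 mm. Key 1 has risen, but its picture match was weaker (0.78) and showed only 1 px of the expected 2.6. Keys 2 and 3 have not moved.
- **Cartridge:** it stands upright, with its head within about 2 mm of the pad centre. The top and side cameras disagree by about 3 mm in y.
- **Blue cup and tape:** neither moved; their pixel positions are the same within 0.1 px. A first plain picture comparison showed a larger difference in the top view, but the colour positions did not bear it out.
- **Robot:** the gripper was open and clear of everything, with no real contact force.

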